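# Load the cell and switch on the flint viewing light

### The job

Put the larger of the two battery cells into the battery bay of the light box: push its flat end against the coil spring contact, then drop the end with the small nub in behind the low end wall, so that it lies fully home and level in the bay. Let go of it, and only then throw the toggle switch over to the on side. Leave the smaller cell and the finds lying around where they are.

Things in the scene. Friction and masses are not known exactly. Their poses are not given: they have to be found in the camera images.
- lightbox: Grey low light box, fixed: base 160 (its x) x 340 (its y, -200 to +140) x 24 mm high. Origin on its underside, under the middle of the battery bay. White viewing panel at y -189 to -67, at most 27 mm high; switch at y +102. The bay lies open on top along x: spring contact at the -x end, low end wall at the +x end; its floor is the base's top, 24 mm above the table.
- bay (a point): Where the cell's centre belongs when home: mid-bay, 17 mm above the bay floor (41 above the table); axes as the light box's. Four corner posts, 14 mm above the floor, keep the cell from rolling: inner faces y +-18.5, outer +-24.5, x from 20.5 to 30.5 either side of the middle; the long sides are open between them for fingers.
- contact (a joint): Upright flat steel plate, 29 mm wide, 1 to 34 mm above the bay floor, on the end of a coil spring; slides along the box's x. 0 = free, its face at box x -24; grows (m) as it is pushed to -x, stop at 0.017. Spring 450 N/m (3 N, about 0.0065, with the cell home). The cell is 6.5 mm longer than the gap from the free plate to the end wall.
- cell: The larger battery cell: cylinder 34 mm in diameter, 61.5 mm long overall (nub included), about 0.14 kg, black sleeve, bare metal band at the nub end. Origin on its axis at mid-length; x along its axis from flat end to nub end. Starts lying on a wooden rest, axis level, 23 mm above the table; yaw varies widely.
- cell_nub (a point): Tip of the cell's small nub (9.5 mm diameter, 2 mm long), at x +30.75 mm of the cell
- small_cell: A smaller cell (26 mm diameter, 50 mm long) on the other rest; it does not belong in this bay. Origin on its axis at mid-length, x towards its nub
- rest_a: Fixed wooden rest under the larger cell: board 70 (x) x 50 (y) x 6 mm with four stops 8 mm high at its corners (each 12 mm long at x +-23, inner faces at y +-15); free between them for fingers. Origin at the centre of its underside
- rest_b: The same kind of rest, under the smaller cell
- switch (a joint): Toggle lever, turns about the box's y axis: 0 = off (leaning 0.5 rad to the box's -x), 1.0 = on (leaning 0.5 rad to +x); stays where left, friction 0.06 N m. Pivot at box x 0, y +102, 46 mm above the table; 55 mm from pivot to knob centre. Under it a black block 70 (x) x 50 (y) mm, top 49 mm above the table.
- switch_tip (a point): Centre of the ball knob (26 mm diameter) on the toggle lever; moves with the lever, 94 mm above the table at either end of its throw
- flake: Flint flake 55 x 26 x 9 mm lying on the viewing panel; origin under its centre
- hammerstone: Dark round pebble, 66 mm across, 35 mm high; origin under its centre
- antler: Curved brown antler tine about 250 mm long, 22 mm thick, lying; origin near its middle, at table level
- flute: Bone flute 170 x 18 x 18 mm, lying along its x; origin under its centre
- paddle: Flat wooden paddle 190 x 44 x 8 mm, lying along its x; origin at table level
- scraper: Flint scraper 50 x 38 x 15 mm; origin under its centre
- end_wall (a point): Top of the inner face of the black low end wall that carries the fixed contact: at box x +31, y 0, 22 mm above the bay floor (46 above the table). The wall is 8 mm thick, 40 mm wide.
- spring_block (a point): Middle of the top of the black block that backs the coil spring: box x -67 to -49, 40 mm wide, 36 mm above the bay floor (60 above the table).
There are look-alikes about, which are no part of the job. What is shaped like the cell but red, white or yellow is not meant.

How it is judged:
By the outcome, as a careful person would: the job done as asked, in the order asked, and still so for the second after the job is handed in, with the robot touching nothing.
It also fails if it takes over 50 s, if anything falls off the work surface, if the arm or the gripper's body presses on something with over 40 N, if the wrist force passes 120 N, or if a joint passes its speed limit or range.

### The arm

A 6-joint arm with a two-finger parallel gripper is mounted at the origin on the work surface. World frame = base frame: x ahead of the robot, y to its left, z up, the work surface at z = 0. Lengths are in m, angles in rad, forces in N, time in s.
With the tool pointing down it reaches from about 0.35 to 0.85 m from the base axis. Payload 8.1 kg.
Tool frame: the origin (TCP) lies at the very end of the fingers, on their centre line; the grasp point (between the pads) lies 19 mm behind it; z points along the fingers, y is the direction in which the jaws open and shut (so a half turn about z gives the same grasp; the last joint's range is limited). The gripper opens to 85 mm and grips with 20 to 120 N. Pads are 22 mm wide; open, the fingers measure 114 mm over their backs; the gripper's body (76 mm by 85 mm) begins 54 mm behind the grasp point. The pads swing forward as they close: fully open they stand 13 mm farther back than shut.
Start: joints at [-1.39, 0.13, 1.488, -0, 1.523, -0.085], TCP at [0.158, -0.579, 0.231] pointing down, gripper open.
Joint ranges: [-2.96, 2.96], [-0.89, 2.26], [0.02, 2.5], [-1.34, 4.48], [0, 2.73], [-2.66, 2.66]. Speed limits (rad/s): [2.39, 2.39, 2.79, 3.14, 3.14, 3.14].

### API

Orientations are given as a rotation vector (axis times angle).
In Python, from rig import monitor, imaging, robot gives the robot as it stands.
- The arm moves only by the tool play_rows, never from a script. Its argument "moves" is a list of rows, each a list of 3 entries, a list of its own where there are three numbers: the shift along the tool's x, y, z in cm, then the turn, a rotation vector about the tool's x, y, z in rad, then the finger opening in cm, from 0 to 8.54. In form: [[[x, y, z], [ax, ay, az], claw], ...]. A call has 1 to 10 rows; each row shifts and turns the commanded pose from where the row before left it, along the tool's axes as they then stand; what a row does not reach is not made up. A row lasts 1/10 s, in which the tool goes at most 50 mm and 8.59 degrees, less where a joint would pass 70% of its speed; a pose out of reach is approached as far as the arm can. A call with a gripper value outside its range is refused whole. The fingers move at their own pace and stop on an object; the grip force is fixed at half the most. Time passes only in rows, so rows that do not move let the fingers close. It gives the time, the measured TCP pose, the force and the opening at its end, in the units of the state.
- monitor.observe(): the state, without advancing time (a new reading comes with each control period).
- imaging.read_camera(name): name is "scene" or "top" or "wrist"; returns (picture, depth): 384x512x3 uint8, blue, green, red; 384x512 float32, m along the optical axis (not along the pixel's ray), 0 where there is no reading.
- imaging.camera_model(name): a dict with "camera_matrix" (3x3 intrinsics, pixels), "camera_from_world" (4x4, takes a point from world to camera coordinates). Camera axes: x right, y down, z forward; pixel columns grow to the right and rows downward; lengths in m; the calibration is good to about 2 mm. The wrist camera is an equidistant fisheye: a pixel r from the principal point sees the ray r / f radians off the axis. A picture is of the moment at which its call begins: read the wrist's pose just before it. camera_model takes no time and is no camera call; for the wrist camera it gives the pose at the moment of the call.
- robot.job_done(): hands the job in, once; it reports no verdict.
The state is a dict: "t": time; "joints": joint angles; "qd": joint speeds; "joint_efforts": joint torques, N m; "position": TCP position; "eef_rot": TCP orientation; "contact_force": force on the tool from outside, world axes, zero at the start; "torque": the same for the moment, N m; "width": finger opening in m.
Only numpy, scipy, OpenCV 4.12 (cv2) and the standard library are available. Lean on these libraries where they do the work, as an engineer would, in place of code of your own. Each camera call takes 0.05 s, during which the arm holds its last target. There are 200 camera calls.

## Working session

There is one attempt and no reset: what is moved stays moved. The work goes in short steps, Python scripts to look and compute and a tool call to move; the robot and the scene stay as the last step left them, time stands still between calls to the robot, and variables do not carry over. Pictures are saved under pics/ and viewed, about 8 in all and at most 12, crops included, and the job is handed in when it is done.

Besides the shell and the picture viewer there is one more tool, called after "Request:" by a JSON object that holds its "fn" and its "kwargs", one argument or row to a line. play_rows: Moves the arm, as the interface text tells. Its arguments: {"type":"object","properties":{"moves":{"type":"array","items":{"type":"array"}}},"required":["moves"]}

```bash
mkdir -p pics
cat > h.py <<'E'
import numpy as np, cv2
from rig import monitor, imaging, robot
def snap(n):
    s=monitor.observe(); m=imaging.camera_model(n); p,d=imaging.read_camera(n); np.savez(f'{n}.npz',p=p,d=d,K=m['camera_matrix'],T=m['camera_from_world']); return p,d,m
def load(n): return np.load(f'{n}.npz')
def px(n,u,v,z=None,D=None):
    """pixel->world by depth, or by plane z"""
    D=D or load(n); K=D['K'];T=D['T']
    r=np.array([(u-K[0,2])/K[0,0],(v-K[1,2])/K[1,1]])
    if n=='wrist':
        a=np.hypot(*r); r=r/a*np.tan(a) if a>1e-9 else r
    ray=np.array([r[0],r[1],1.]); Ti=np.linalg.inv(T)
    if z is None: return Ti[:3,:3]@(ray*D['d'][int(round(v)),int(round(u))])+Ti[:3,3]
    w=Ti[:3,:3]@ray; return Ti[:3,3]+w*(z-Ti[2,3])/w[2]
E
python3 - <<'E'
from h import *
for n in ('top','scene'):
    p,d,m=snap(n); print(n,m['camera_matrix'].round(1).tolist(),m['camera_from_world'].round(3).tolist()); cv2.imwrite(f'pics/{n}0.png',cv2.resize(p,(800,600),interpolation=cv2.INTER_CUBIC))
print(monitor.observe())
E
```

```text
top [[369.5, 0.0, 259.3], [0.0, 369.5, 194.5], [0.0, 0.0, 1.0]] [[0.02, -1.0, 0.003, -0.026], [-0.982, -0.02, -0.187, 0.572], [0.187, 0.001, -0.982, 0.975], [0.0, 0.0, 0.0, 1.0]]
scene [[347.1, 0.0, 253.1], [0.0, 347.1, 190.4], [0.0, 0.0, 1.0]] [[0.5, 0.866, -0.008, -0.275], [0.576, -0.339, -0.743, -0.27], [-0.647, 0.367, -0.669, 1.58], [0.0, 0.0, 0.0, 1.0]]
{'t': 0.1, 'joints': array([-1.39044394e+00,  1.31097307e-01,  1.48919363e+00,  3.23324185e-05,
        1.52299567e+00, -8.53989329e-02]), 'qd': array([-0.00075907, -0.00332331, -0.00277989, -0.0008291 , -0.00012758,
        0.00056114]), 'joint_efforts': array([ 1.16175470e-03, -5.70949566e+01, -5.01942337e+01, -2.00846266e-04,
        8.08463461e-03, -1.90648393e-05]), 'position': array([ 0.15752372, -0.5784321 ,  0.2303296 ]), 'eef_rot': array([-3.11222123e+00, -4.15987082e-01,  7.55697617e-05]), 'contact_force': array([-0.44418526, -0.11455841, -0.27818417]), 'torque': array([-0.01025326,  0.00566272, -0.07988815]), 'width': 0.08525756208146999}
```

View pics/top0.png

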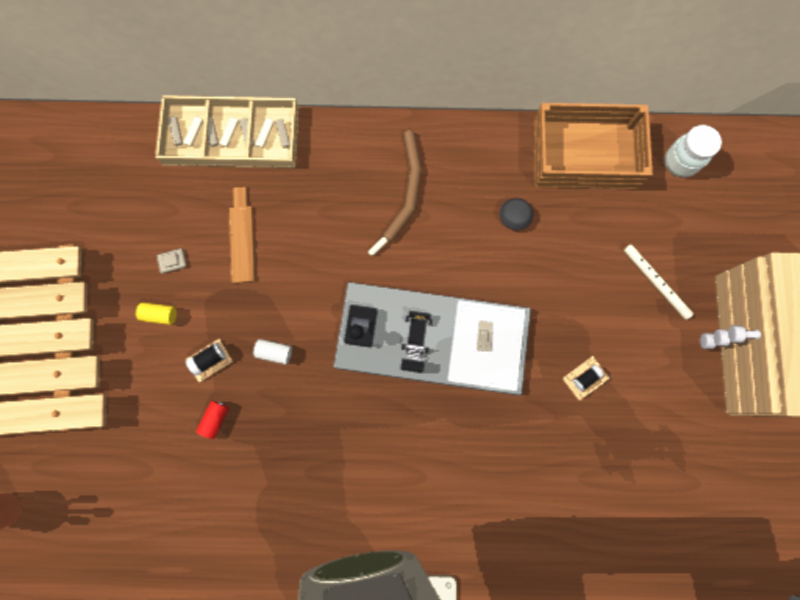

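View pics/scene0.png

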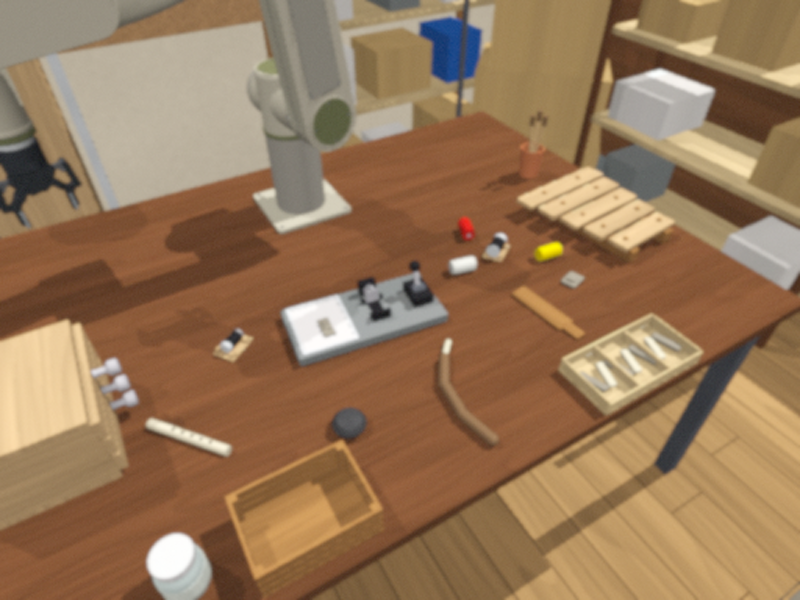

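The black-sleeved cells on rests are at (209,359) and (586,378) in the 800-px top view. The first looks larger; the red (212,420), white (272,352) and yellow (156,313) ones are decoys. The light box is at (430,340) with the spring toward the robot. I'll confirm this in one enlarged crop.

Run:
```python
from h import *
p=load('top')['p']
c=lambda u,v,w,h,s:cv2.resize(p[v:v+h,u:u+w],None,fx=s,fy=s,interpolation=cv2.INTER_CUBIC)
a=c(110,205,50,50,6); b=c(350,217,50,50,6); box=c(205,175,145,80,5.5)[:,:797]
top=np.zeros((300,box.shape[1],3),np.uint8); top[:,:300]=a; top[:,310:610]=b
im=np.vstack([top,box])
im=im[:600] ; print(im.shape,box.shape)
cv2.imwrite('pics/c1.png',im)
```

```text
(600, 797, 3) (440, 797, 3)
```

View pics/c1.png

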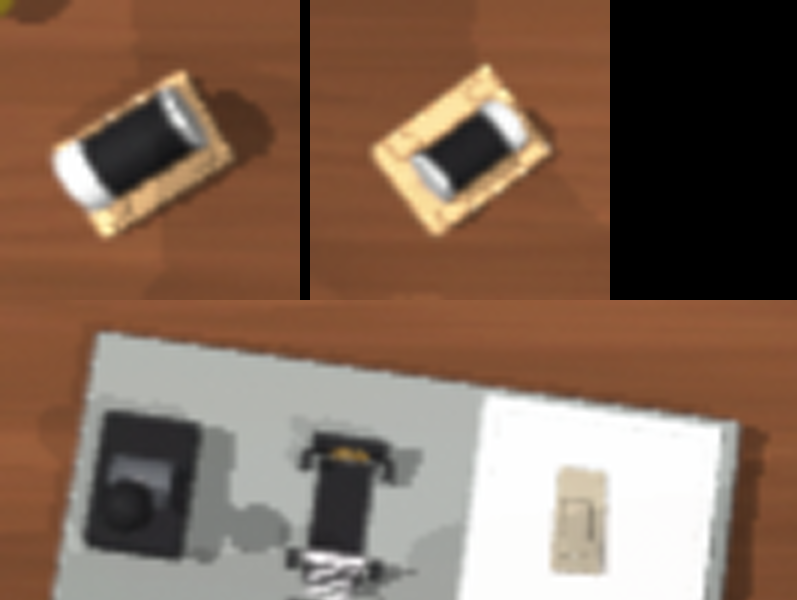

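The left cell (rest_a) is clearly larger than the one in the middle, so it's the one meant. Its wide band, the nub end, seems to be at crop (75,175), lower-left. Next I compute positions.

Run:
```python
from h import *
from scipy.spatial.transform import Rotation as R
D=load('top'); 
f=lambda u,v,z=None:px('top',u,v,z,D).round(4)
print('cam',np.linalg.inv(D['T'])[:3,3])
print('cell',f(131.7,229.7),f(131.7,229.7,.035)); A=f(110+75/6,205+175/6,.03);B=f(110+185/6,205+115/6,.03);print('nub',A,'flat',B,np.arctan2(*(A-B)[[1,0]]))
C=[f(222.6,180.8,.024),f(339.2,197.2,.024),f(333.4,251.5,.024),f(214.4,235.5,.024)]
print('box',C)
e=C[0]-C[1]; print('y-axis ang',np.arctan2(e[1],e[0])-np.pi/2,np.linalg.norm(e)); e=C[0]-C[3];print(np.arctan2(e[1],e[0]),np.linalg.norm(e))
print(R.from_rotvec(monitor.observe()['eef_rot']).as_matrix().round(3))
m=imaging.camera_model('wrist');Ti=np.linalg.inv(m['camera_from_world']);print(Ti.round(3),m['camera_matrix'])
```

```text
cam [ 0.38014634 -0.01509965  1.06476273]
cell [0.4685 0.3372 0.0385] [0.4688 0.3384 0.035 ]
nub [0.4562 0.3647 0.03  ] flat [0.4852 0.3159 0.03  ] 2.1069862450364174
box [array([0.616 , 0.0921, 0.024 ]), array([ 0.5749, -0.2436,  0.024 ]), array([ 0.4206, -0.2243,  0.024 ]), array([0.4582, 0.109 , 0.024 ])]
y-axis ang -0.12182446853663875 0.3382065936672436
-0.10669092090944163 0.158702394436883
[[ 0.965  0.263 -0.   ]
 [ 0.263 -0.965  0.002]
 [ 0.    -0.002 -1.   ]]
[[ 0.263 -0.915 -0.307  0.237]
 [-0.965 -0.25  -0.082 -0.557]
 [-0.002  0.318 -0.948  0.373]
 [ 0.     0.     0.     1.   ]] [[297.31863964   0.         252.38995875]
 [  0.         297.31863964 189.92513022]
 [  0.           0.           1.        ]]
```

Request:
{"fn": "play_rows", "kwargs": {
  "moves": [
    [[3.4,-3.2,0],[0,0,0],8.54],
    [[3.4,-3.2,0],[0,0,0],8.54],
    [[3.4,-3.2,0],[0,0,0],8.54],
    [[3.4,-3.2,0],[0,0,0],8.54],
    [[3.4,-3.2,0],[0,0,0],8.54],
    [[3.4,-3.2,0],[0,0,0],8.54],
    [[3.4,-3.2,0],[0,0,0],8.54],
    [[3.4,-3.2,0],[0,0,0],8.54],
    [[3.4,-3.2,0],[0,0,0],8.54],
    [[3.4,-3.2,0],[0,0,0],8.54]
  ]
}}

```text
t: 1.1
position: [0.4021, -0.179, 0.2311]
eef_rot: [3.114, 0.416, 0.0]
contact_force: [1.1, -1.0, 0.0]
width: 0.0856
```

Run:
```python
from h import *
import time
p,d,m=snap('wrist'); p,d,m=snap('wrist'); print(monitor.observe()['position'],monitor.observe()['qd'].round(3)); D=dict(load('wrist')); np.savez('boxw.npz',**D)
cv2.imwrite('pics/w1.png',cv2.resize(p,(800,600),interpolation=cv2.INTER_CUBIC))
```

```text
[ 0.40362739 -0.1761054   0.23104914] [-0.095  0.003  0.002 -0.048 -0.    -0.103]
```

View pics/w1.png

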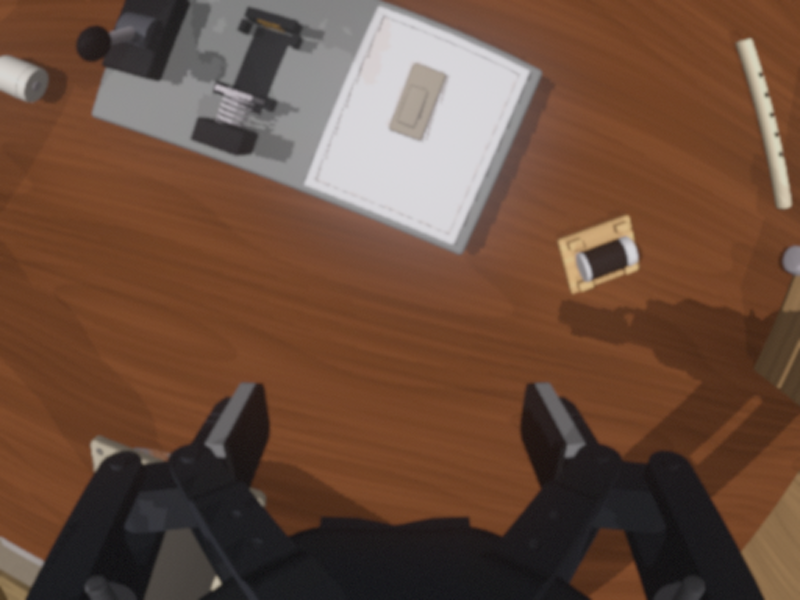

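The view shows the box with the spring block at (225,135) on the robot side, the end wall at (270,25) and the switch at (130,40). I continue to the cell.

Request:
{"fn": "play_rows", "kwargs": {
  "moves": [
    [[2.0,-4.5,0],[0,0,0],8.54],
    [[2.0,-4.5,0],[0,0,0],8.54],
    [[2.0,-4.5,0],[0,0,0],8.54],
    [[2.0,-4.5,0],[0,0,0],8.54],
    [[2.0,-4.5,0],[0,0,0],8.54],
    [[2.0,-4.5,0],[0,0,0],8.54],
    [[2.0,-4.5,0],[0,0,0],8.54],
    [[2.0,-4.5,0],[0,0,0],8.54],
    [[2.0,-4.5,0],[0,0,0],8.54],
    [[2.0,-4.5,0],[0,0,0],8.54]
  ]
}}

```text
t: 2.2
position: [0.4765, 0.3073, 0.2308]
eef_rot: [3.113, 0.416, -0.0]
contact_force: [1.7, -1.2, 0.0]
width: 0.0853
```

Request:
{"fn": "play_rows", "kwargs": {
  "moves": [
    [[0,-3.0,0],[0,0,-0.145],8.54],
    [[0,0,0],[0,0,-0.145],8.54],
    [[0,0,0],[0,0,-0.145],8.54],
    [[0,0,0],[0,0,-0.145],8.54],
    [[0,0,0],[0,0,-0.145],8.54],
    [[0,0,0],[0,0,-0.145],8.54],
    [[0,0,0],[0,0,-0.145],8.54],
    [[0,0,0],[0,0,-0.145],8.54],
    [[0,0,0],[0,0,-0.145],8.54],
    [[0,0,0],[0,0,-0.145],8.54]
  ]
}}

```text
t: 3.2
position: [0.4687, 0.334, 0.2307]
eef_rot: [-2.048, -2.382, 0.002]
contact_force: [-0.3, -0.3, 0.2]
width: 0.0853
```

Request:
{"fn": "play_rows", "kwargs": {
  "moves": [
    [[0,0,3.0],[0,0,-0.13],8.54],
    [[0,0,3.0],[0,0,-0.13],8.54],
    [[0,0,3.0],[0,0,-0.13],8.54],
    [[0,0,0],[0,0,0],8.54],
    [[0,0,0],[0,0,0],8.54]
  ]
}}

```text
t: 3.7
position: [0.4683, 0.3341, 0.1411]
eef_rot: [-1.561, -2.726, 0.003]
contact_force: [0.8, -0.5, 0.4]
width: 0.0854
```

Run:
```python
from h import *
from scipy.spatial.transform import Rotation as R
p,d,m=snap('wrist'); s=monitor.observe(); print(s['position'],R.from_rotvec(s['eef_rot']).as_matrix().round(3),s['joints'].round(2))
cv2.imwrite('pics/w2.png',cv2.resize(p,(800,600),interpolation=cv2.INTER_CUBIC))
```

```text
[0.46924737 0.3347857  0.1426189 ] [[-0.506  0.862  0.001]
 [ 0.862  0.506  0.   ]
 [-0.     0.001 -1.   ]] [ 0.53  0.12  1.66 -0.    1.36 -0.  ]
```

View pics/w2.png

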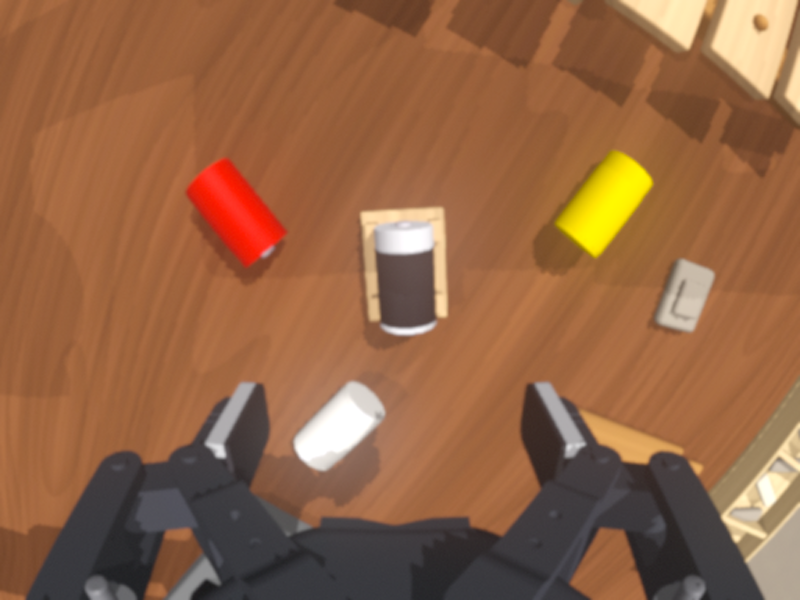

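Nub end is at the top (403,225), i.e. tool +x. The flat end is at (406,330) and the white decoy at (340,425). I compute the offsets in tool axes.

Run:
```python
from h import *
from scipy.spatial.transform import Rotation as R
s=monitor.observe();D=load('wrist');Rt=R.from_rotvec(s['eef_rot']).as_matrix();k=.64
def t(n,u,v,z=None):
    w=px('wrist',u*k,v*k,z,D); print(n,w.round(4),'tool cm',(100*Rt.T@(w-s['position'])).round(2))
for z in (.04,None):
    t('top nub end',404.5,232,z); t('top sleeve/band',405,250,z); t('mid',406,285,z); t('top flat',407.5,318,z)
t('nub tip',403,225,.023); t('flat face low',407.5,333,.012)
for c in [(361,212),(444,208),(447,317),(370,320)]: t('rest',*c,.006)
t('white',340,425,.03);t('white top corner',383,405,.02)
t('L side z.023',378,290,.023);t('R',436,290,.023)
```

```text
top nub end [0.4545 0.3683 0.04  ] tool cm [ 3.64  0.42 10.26]
top sleeve/band [0.4598 0.36   0.04  ] tool cm [ 2.65  0.45 10.26]
mid [0.4703 0.3433 0.04  ] tool cm [ 0.68  0.52 10.26]
top flat [0.481  0.3271 0.04  ] tool cm [-1.26  0.62 10.26]
top nub end [0.4545 0.3683 0.0403] tool cm [ 3.64  0.42 10.23]
top sleeve/band [0.4597 0.36   0.0404] tool cm [ 2.66  0.45 10.22]
mid [0.47   0.3438 0.042 ] tool cm [ 0.74  0.51 10.06]
top flat [0.4809 0.3273 0.0407] tool cm [-1.23  0.61 10.19]
nub tip [0.4536 0.3688 0.023 ] tool cm [ 3.73  0.36 11.96]
flat face low [0.4925 0.3094 0.012 ] tool cm [-3.36  0.7  13.06]
rest [0.4294 0.3606 0.006 ] tool cm [ 4.24 -2.14 13.66]
rest [0.4712 0.3881 0.006 ] tool cm [ 4.5   2.85 13.66]
rest [0.5101 0.3297 0.006 ] tool cm [-2.51  3.25 13.67]
rest [0.4685 0.3028 0.006 ] tool cm [-2.72 -1.7  13.66]
white [0.4842 0.2366 0.03  ] tool cm [-9.23 -3.7  11.26]
white top corner [0.5035 0.2593 0.02  ] tool cm [-8.24 -0.88 12.26]
L side z.023 [0.4607 0.328  0.023 ] tool cm [-0.15 -1.09 11.96]
R [0.4902 0.3454 0.023 ] tool cm [-0.15  2.33 11.96]
```

Move above the cell and descend to TCP z of about 9 mm, then close.

Request:
{"fn": "play_rows", "kwargs": {
  "moves": [
    [[0.75,0.53,3.0],[0,0,-0.05],8.54],
    [[0,0,3.0],[0,0,0],8.54],
    [[0,0,3.0],[0,0,0],8.54],
    [[0,0,2.5],[0,0,0],8.54],
    [[0,0,1.3],[0,0,0],8.54],
    [[0,0,0.5],[0,0,0],8.54],
    [[0,0,0],[0,0,0],8.54]
  ]
}}

```text
t: 4.45
position: [0.47, 0.3444, 0.0093]
eef_rot: [1.487, 2.766, 0.002]
contact_force: [0.1, 0.0, 0.2]
width: 0.0858
```

Request:
{"fn": "play_rows", "kwargs": {
  "moves": [
    [[0,0,0],[0,0,0],6.0],
    [[0,0,0],[0,0,0],4.5],
    [[0,0,0],[0,0,0],3.0],
    [[0,0,0],[0,0,0],2.5],
    [[0,0,0],[0,0,0],2.5],
    [[0,0,0],[0,0,0],2.5],
    [[0,0,0],[0,0,0],2.5]
  ]
}}

```text
t: 5.15
position: [0.4701, 0.3445, 0.0095]
eef_rot: [1.486, 2.767, 0.003]
contact_force: [-0.2, -0.1, 5.7]
width: 0.0319
```

Request:
{"fn": "play_rows", "kwargs": {
  "moves": [
    [[0,0,-0.5],[0,0,0],2.5],
    [[0,0,-2],[0,0,0],2.5],
    [[0,0,-3],[0,0,0],2.5],
    [[0,0,-3],[0,0,0],2.5],
    [[0,0,-3],[0,0,0.1],2.5],
    [[0,0,-2],[0,0,0.14],2.5],
    [[0,0,0],[0,0,0.14],2.5],
    [[0,0,0],[0,0,0.14],2.5],
    [[0,0,0],[0,0,0.14],2.5],
    [[0,0,0],[0,0,0.14],2.5]
  ]
}}

```text
t: 6.15
position: [0.4688, 0.3437, 0.143]
eef_rot: [-2.453, -1.963, 0.002]
contact_force: [-0.1, 0.1, -1.6]
width: 0.0322
```

Request:
{"fn": "play_rows", "kwargs": {
  "moves": [
    [[0,0,0],[0,0,0.145],2.5],
    [[0,0,0],[0,0,0.145],2.5],
    [[0,0,0],[0,0,0.145],2.5],
    [[0,0,0],[0,0,0.145],2.5],
    [[0,0,0],[0,0,0.145],2.5],
    [[0,0,0],[0,0,0.145],2.5],
    [[0,0,0],[0,0,0.145],2.5],
    [[0,0,0],[0,0,0.145],2.5],
    [[0,0,0],[0,0,0.145],2.5],
    [[0,0,0],[0,0,0.145],2.5]
  ]
}}

```text
t: 7.15
position: [0.4687, 0.3437, 0.1429]
eef_rot: [3.137, -0.157, -0.002]
contact_force: [-0.4, -1.0, -1.7]
width: 0.032
```

Request:
{"fn": "play_rows", "kwargs": {
  "moves": [
    [[0.1,4.2,0],[0,0,0],2.5],
    [[0.1,4.2,0],[0,0,0],2.5],
    [[0.1,4.2,0],[0,0,0],2.5],
    [[0.1,4.2,0],[0,0,0],2.5],
    [[0.1,4.2,0],[0,0,0],2.5],
    [[0.1,4.2,0],[0,0,0],2.5],
    [[0.1,4.2,0],[0,0,0],2.5],
    [[0.1,4.2,0],[0,0,0],2.5],
    [[0.1,3.9,0],[0,0,0],2.5],
    [[0,0,0],[0,0,0],2.5]
  ]
}}

```text
t: 8.15
position: [0.4422, -0.0342, 0.1432]
eef_rot: [3.136, -0.155, -0.001]
contact_force: [1.5, 0.6, -2.0]
width: 0.0323
```

Run:
```python
from h import *
from scipy.spatial.transform import Rotation as R
p,d,m=snap('wrist');p,d,m=snap('wrist'); s=monitor.observe(); print(s['position'],s['eef_rot'],s['qd'].round(3))
cv2.imwrite('pics/w3.png',cv2.resize(p,(800,600),interpolation=cv2.INTER_CUBIC))
```

```text
[ 0.44253183 -0.03078728  0.143121  ] [-3.13744893e+00  1.52143781e-01  8.86215300e-04] [ 0.043  0.005 -0.003  0.006 -0.001  0.009]
```

View pics/w3.png

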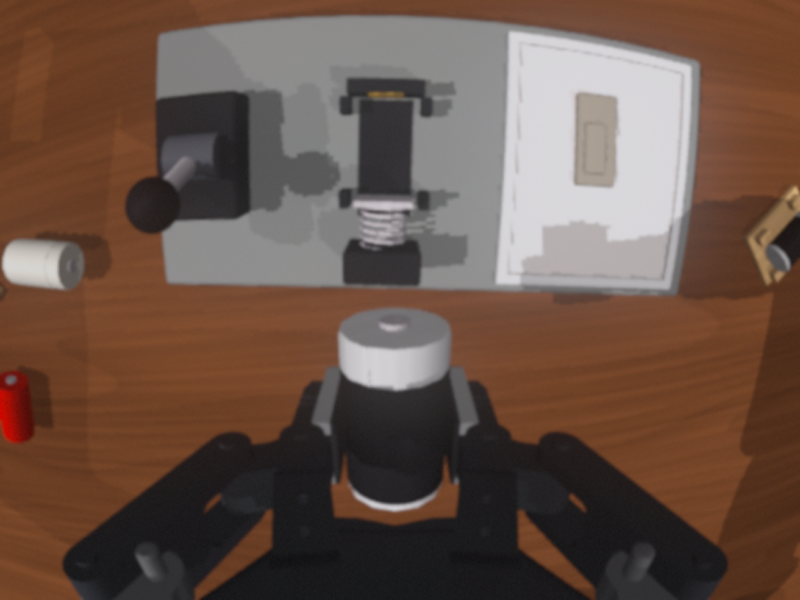

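The view shows the cell held with its nub forward (394,322). Wall top is at (348–425, 80–93), the posts at (346,105), (427,105), (346,199) and (423,199), the plate at (384,200), and the spring block at (345–420, 242).

Run:
```python
from h import *
from scipy.spatial.transform import Rotation as R
s=monitor.observe();D=load('wrist');Rt=R.from_rotvec(s['eef_rot']).as_matrix();k=.64
def t(n,u,v,z=None):
    w=px('wrist',u*k,v*k,z,D); print(n,w.round(4),'tool cm',(100*Rt.T@(w-s['position'])).round(2)); return w
print(Rt.round(3))
for n,u,v,z in [('wallL',348,79,.046),('wallR',426,80,.046),('wall inner',386,97,.046),('postUL outer',340,105,.038),('postUR outer',433,105,.038),('postLL outer',340,198,.038),('postLR outer',429,199,.038),
 ('plateL',351,194,.058),('plateR',414,194,.058),('plate face',384,193,.058),('blkL',345,241,.06),('blkR',420,242,.06),
 ('boxBL',167,283,.024),('boxBR',672,293,.024),('boxTL',159,34,.024),('boxTR',699,64,.024),('panelL bottom',497,284,.026),('panelL top',509,32,.026),
 ('nub',394,320,.157),('rim L',339,340,.157),('rimR',451,340,.157),('flatL',348,480,.157),('flatR',442,480,.157),('knob',153,204,.094)]: t(n,u,v,z)
print('depth nub'); t('nub',394,321)
```

```text
[[ 0.995 -0.097 -0.001]
 [-0.097 -0.995  0.   ]
 [-0.001 -0.    -1.   ]]
wallL [ 0.5614 -0.0202  0.046 ] tool cm [11.74 -2.2   9.71]
wallR [ 0.5569 -0.0593  0.046 ] tool cm [11.66  1.73  9.7 ]
wall inner [ 0.5498 -0.0383  0.046 ] tool cm [10.76 -0.28  9.71]
postUL outer [ 0.5492 -0.0139  0.038 ] tool cm [10.46 -2.71 10.51]
postUR outer [ 0.5442 -0.0623  0.038 ] tool cm [10.43  2.15 10.51]
postLL outer [ 0.4994 -0.0083  0.038 ] tool cm [ 5.45 -2.78 10.51]
postLR outer [ 0.4941 -0.0557  0.038 ] tool cm [ 5.38  1.98 10.51]
plateL [ 0.5028 -0.0165  0.058 ] tool cm [ 5.86 -2.    8.51]
plateR [ 0.4996 -0.0473  0.058 ] tool cm [5.85 1.09 8.51]
plate face [ 0.5016 -0.0327  0.058 ] tool cm [ 5.9  -0.38  8.51]
blkL [ 0.48  -0.011  0.06 ] tool cm [ 3.54 -2.33  8.31]
blkR [ 0.4757 -0.048   0.06  ] tool cm [3.47 1.4  8.31]
boxBL [0.4599 0.1127 0.024 ] tool cm [  0.35 -14.44  11.92]
boxBR [ 0.4206 -0.2183  0.024 ] tool cm [-0.36 18.88 11.9 ]
boxTL [0.616 0.093 0.024] tool cm [ 16.08 -14.    11.91]
boxTR [ 0.5736 -0.2407  0.024 ] tool cm [15.08 19.63 11.89]
panelL bottom [ 0.439 -0.093  0.026] tool cm [ 0.26  6.23 11.71]
panelL top [ 0.5857 -0.1103  0.026 ] tool cm [15.03  6.53 11.7 ]
nub [ 0.4736 -0.0349  0.157 ] tool cm [ 3.13  0.11 -1.39]
rim L [ 0.4687 -0.0176  0.157 ] tool cm [ 2.47 -1.57 -1.39]
rimR [ 0.4653 -0.0515  0.157 ] tool cm [ 2.47  1.84 -1.39]
flatL [ 0.4131 -0.0122  0.157 ] tool cm [-3.11 -1.56 -1.39]
flatR [ 0.4097 -0.046   0.157 ] tool cm [-3.12  1.83 -1.39]
knob [0.5147 0.0709 0.094 ] tool cm [  6.2  -10.82   4.91]
depth nub
nub [ 0.4736 -0.0349  0.1579] tool cm [ 3.13  0.11 -1.47]
```

Request:
{"fn": "play_rows", "kwargs": {
  "moves": [
    [[0,0,0],[0,0,0.023],2.5],
    [[3.0,-0.2,0],[0,0,0],2.5],
    [[3.1,-0.2,0],[0,0,0],2.5],
    [[3.0,-0.12,0],[0,0,0],2.5],
    [[0,0,2],[0,0,0],2.5],
    [[0,0,2],[0,0,0],2.5],
    [[0,0,2],[0,0,0],2.5],
    [[0,0,0],[0,0,0],2.5],
    [[0,0,0],[0,0,0],2.5]
  ]
}}

```text
t: 9.15
position: [0.5336, -0.0344, 0.0832]
eef_rot: [-3.136, 0.182, 0.002]
contact_force: [-0.2, -0.9, -1.6]
width: 0.0323
```

Run:
```python
from h import *
from scipy.spatial.transform import Rotation as R
p,d,m=snap('wrist');p,d,m=snap('wrist'); s=monitor.observe(); Rt=R.from_rotvec(s['eef_rot']).as_matrix();print(s['position'],Rt.round(3),s['qd'].round(3),s['contact_force'])
cv2.imwrite('pics/w4.png',cv2.resize(p,(800,600),interpolation=cv2.INTER_CUBIC))
# bay estimate expressed in current tool frame
R0=np.array([[.995,-.097,0],[-.097,-.995,0],[0,0,-1.]]);P0=np.array([.44253,-.03079,.143])
b=P0+R0@np.array([.0793,-.0034,.102]); print('bay',b,'tool cm',100*Rt.T@(b-s['position']))
```

```text
[ 0.53487037 -0.03511468  0.08467607] [[ 0.993 -0.116  0.002]
 [-0.116 -0.993 -0.   ]
 [ 0.002  0.    -1.   ]] [-0.009 -0.009 -0.006 -0.001 -0.004 -0.002] [ 0.58398242  0.03844956 -0.94604751]
bay [ 0.5217633 -0.0350991  0.041    ] tool cm [-1.31008567  0.1506605   4.36519476]
```

View pics/w4.png

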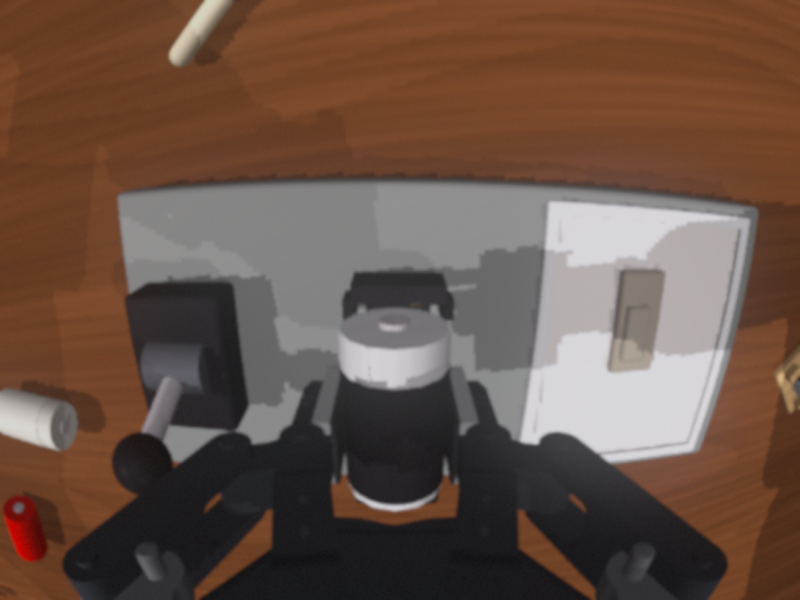

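Run:
```python
from h import *
from scipy.spatial.transform import Rotation as R
s=monitor.observe();D=load('wrist');Rt=R.from_rotvec(s['eef_rot']).as_matrix();k=.64
def t(n,u,v,z=None):
    w=px('wrist',u*k,v*k,z,D); print(n,'tool cm',(100*Rt.T@(w-s['position'])).round(2)); return w
for n,u,v,z in [('wallL far',354,272,.046),('wallR far',444,272,.046),('postL outer',344,300,.038),('postR outer',453,300,.038),('boxTL',119,195,.024),('boxTR',757,209,.024),('rimL',339,340,.098),('rimR',451,340,.098),('nub',394,320,.098),('panel top L',549,202,.026),('panel bot L',524,440,.026)]: t(n,u,v,z)
t('rim d',394,345)
```

```text
wallL far tool cm [ 3.12 -1.68  3.87]
wallR far tool cm [3.12 1.97 3.87]
postL outer tool cm [ 1.65 -2.22  4.67]
postR outer tool cm [1.65 2.49 4.67]
boxTL tool cm [  6.6  -13.6    6.08]
boxTR tool cm [ 6.42 19.89  6.08]
rimL tool cm [ 2.42 -1.73 -1.33]
rimR tool cm [ 2.43  1.68 -1.33]
nub tool cm [ 3.08 -0.06 -1.33]
panel top L tool cm [5.88 6.89 5.88]
panel bot L tool cm [-6.83  7.02  5.86]
rim d tool cm [ 2.95 -0.06 -2.84]
```

Request:
{"fn": "play_rows", "kwargs": {
  "moves": [
    [[0,0.16,1.0],[0,0,0],2.5],
    [[0,0,1.0],[0,0,0],2.5],
    [[0,0,0.7],[0,0,0],2.5],
    [[0,0,0.4],[0,0,0],2.5],
    [[0,0,0],[0,0,0],2.5],
    [[0,0,0],[0,0,0],2.5],
    [[0,0,0],[0,0,0],2.5]
  ]
}}

```text
t: 9.95
position: [0.5341, -0.0374, 0.0527]
eef_rot: [3.136, -0.184, 0.001]
contact_force: [0.3, 0.2, -1.8]
width: 0.0318
```

Request:
{"fn": "play_rows", "kwargs": {
  "moves": [
    [[-0.5,0,0],[0,0,0],2.5],
    [[-0.4,0,0],[0,0,0],2.5],
    [[-0.3,0,0],[0,0,0],2.5],
    [[0,0,0],[0,0,0],2.5],
    [[0,0,0],[0,0,0],2.5]
  ]
}}

```text
t: 10.45
position: [0.5222, -0.0359, 0.0527]
eef_rot: [3.136, -0.184, 0.002]
contact_force: [1.5, -0.6, -1.6]
width: 0.0323
```

Request:
{"fn": "play_rows", "kwargs": {
  "moves": [
    [[-0.35,0,0],[0,0,0],2.5],
    [[0,0,0],[0,0,0],2.5],
    [[0,0,0],[0,0,0],2.5],
    [[0,0,0],[0,0,0],2.5]
  ]
}}

```text
t: 10.85
position: [0.5188, -0.0355, 0.0526]
eef_rot: [3.136, -0.184, 0.001]
contact_force: [3.8, -0.4, 0.6]
width: 0.0322
```

Request:
{"fn": "play_rows", "kwargs": {
  "moves": [
    [[-0.3,0,0],[0,0,0],2.5],
    [[0,0,0],[0,0,0],2.5],
    [[0,0,0],[0,0,0],2.5],
    [[0,0,0],[0,0,0],2.5]
  ]
}}

```text
t: 11.25
position: [0.5158, -0.0351, 0.0526]
eef_rot: [3.136, -0.184, 0.002]
contact_force: [4.8, 0.1, -0.0]
width: 0.032
```

Request:
{"fn": "play_rows", "kwargs": {
  "moves": [
    [[0,0,0.3],[0,0,0],2.5],
    [[0,0,0.3],[0,0,0],2.5],
    [[0,0,0],[0,0,0],2.5],
    [[0,0,0],[0,0,0],2.5]
  ]
}}

```text
t: 11.65
position: [0.5155, -0.0352, 0.0462]
eef_rot: [3.136, -0.184, 0.001]
contact_force: [5.0, 0.1, -1.7]
width: 0.0322
```

Contact is compressed about 10.7 mm and the nub is clear of the wall. Lowering.

Request:
{"fn": "play_rows", "kwargs": {
  "moves": [
    [[0,0,0.3],[0,0,0],2.5],
    [[0,0,0.3],[0,0,0],2.5],
    [[0,0,0.2],[0,0,0],2.5],
    [[0,0,0],[0,0,0],2.5],
    [[0,0,0],[0,0,0],2.5]
  ]
}}

```text
t: 12.15
position: [0.5156, -0.0352, 0.0382]
eef_rot: [3.136, -0.184, 0.001]
contact_force: [4.7, -1.1, -0.9]
width: 0.0321
```

Request:
{"fn": "play_rows", "kwargs": {
  "moves": [
    [[0,0,0.3],[0,0,0],2.5],
    [[0,0,0.3],[0,0,0],2.5],
    [[0,0,0.2],[0,0,0],2.5],
    [[0,0,0],[0,0,0],2.5],
    [[0,0,0],[0,0,0],2.5]
  ]
}}

```text
t: 12.65
position: [0.5156, -0.0353, 0.0302]
eef_rot: [3.136, -0.184, 0.001]
contact_force: [4.4, -0.9, -0.7]
width: 0.032
```

Request:
{"fn": "play_rows", "kwargs": {
  "moves": [
    [[0,0,0.1],[0,0,0],2.5],
    [[0,0,0.1],[0,0,0],2.5],
    [[0,0,0],[0,0,0],2.5],
    [[0,0,0],[0,0,0],2.5]
  ]
}}

```text
t: 13.05
position: [0.5158, -0.0353, 0.0285]
eef_rot: [3.136, -0.184, 0.001]
contact_force: [5.8, -0.3, -0.1]
width: 0.0321
```

Request:
{"fn": "play_rows", "kwargs": {
  "moves": [
    [[0,0,0.08],[0,0,0],2.5],
    [[0,0,0],[0,0,0],2.5],
    [[0,0,0],[0,0,0],2.5]
  ]
}}

```text
t: 13.35
position: [0.5158, -0.0353, 0.0277]
eef_rot: [3.136, -0.184, 0.001]
contact_force: [4.0, -0.7, 1.2]
width: 0.0323
```

Request:
{"fn": "play_rows", "kwargs": {
  "moves": [
    [[0.2,0,0],[0,0,0],2.5],
    [[0.15,0,0],[0,0,0],2.5],
    [[0,0,0],[0,0,0],2.5],
    [[0,0,0],[0,0,0],2.5]
  ]
}}

```text
t: 13.75
position: [0.519, -0.0356, 0.0275]
eef_rot: [3.136, -0.184, 0.0]
contact_force: [4.5, -0.9, 1.6]
width: 0.0322
```

Request:
{"fn": "play_rows", "kwargs": {
  "moves": [
    [[0,0,0],[0,0,0],3.6],
    [[0,0,0],[0,0,0],4.5],
    [[0,0,0],[0,0,0],5.5],
    [[0,0,0],[0,0,0],5.5],
    [[0,0,0],[0,0,0],5.5]
  ]
}}

```text
t: 14.25
position: [0.5185, -0.0354, 0.0273]
eef_rot: [-3.136, 0.184, 0.001]
contact_force: [0.3, -0.0, 0.8]
width: 0.055
```

Request:
{"fn": "play_rows", "kwargs": {
  "moves": [
    [[0,0,-0.5],[0,0,0],5.5],
    [[0,0,-1.5],[0,0,0],5.5],
    [[0,0,-3],[0,0,0],5.5],
    [[0,0,-3],[0,0,0],5.5],
    [[-1.0,0,-3],[0,0,0],5.5],
    [[-4,0,0],[0,0,0],5.5],
    [[-3,0,0],[0,0,0],5.5],
    [[0,0,0],[0,0,0],5.5],
    [[0,0,0],[0,0,0],5.5]
  ]
}}

```text
t: 15.15
position: [0.4398, -0.0262, 0.139]
eef_rot: [3.136, -0.184, 0.004]
contact_force: [0.6, -0.1, 0.5]
width: 0.055
```

Run:
```python
from h import *
p,d,m=snap('wrist');p,d,m=snap('wrist'); s=monitor.observe(); print(s['position'],s['eef_rot'],s['width'])
cv2.imwrite('pics/w5.png',cv2.resize(p[0:240,50:370],(800,600),interpolation=cv2.INTER_CUBIC))
```

```text
[ 0.44051748 -0.02635749  0.13869803] [ 3.1359814  -0.18412855  0.00342607] 0.054823851442040474
```

View pics/w5.png

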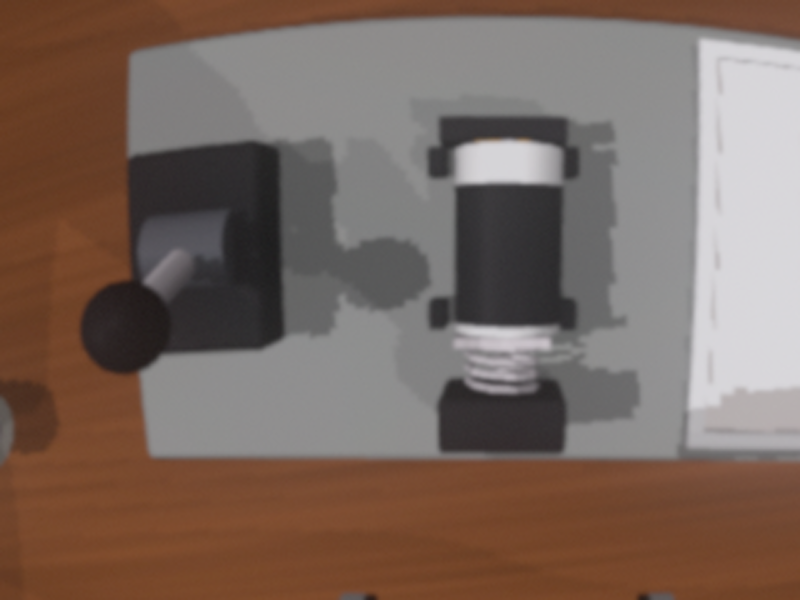

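The cell lies between the four posts (top at (508,240)), with the nub end against the wall (505,140) and the plate on the flat end (500,340). The knob is at (127,327). Next I check level and home by depth and plan the switch push.

Run:
```python
from h import *
from scipy.spatial.transform import Rotation as R
s=monitor.observe();D=load('wrist');Rt=R.from_rotvec(s['eef_rot']).as_matrix()
def t(n,u,v,z=None):
    u=50+u*.4;v=v*.4
    w=px('wrist',u,v,z,D); print(n,w.round(4),'tool cm',(100*Rt.T@(w-s['position'])).round(2)); return w
for v in (155,170,200,240,280,310): t('top line',508,v)
t('knob',127,327,.094); t('knob d',127,327); t('wall top',505,128); t('floor ref',620,250)
t('plate/flat',508,332,.058); t('nub-end edge',508,143,.058)
```

```text
top line [ 0.5456 -0.0391  0.0589] tool cm [10.57  0.04  8.  ]
top line [ 0.5411 -0.0386  0.0583] tool cm [10.12  0.04  8.06]
top line [ 0.5321 -0.0375  0.0583] tool cm [9.21 0.04 8.06]
top line [ 0.5201 -0.0361  0.0585] tool cm [8.01 0.04 8.04]
top line [ 0.5081 -0.0347  0.0576] tool cm [6.8  0.04 8.13]
top line [ 0.4991 -0.0337  0.0582] tool cm [5.89 0.04 8.06]
knob [0.5143 0.0706 0.094 ] tool cm [  6.18 -10.5    4.48]
knob d [0.5148 0.0623 0.1088] tool cm [ 6.34 -9.67  3.  ]
wall top [ 0.5558 -0.0394  0.0456] tool cm [11.58 -0.05  9.34]
floor ref [ 0.5126 -0.0742  0.0241] tool cm [ 7.69  3.9  11.47]
plate/flat [ 0.4924 -0.0329  0.058 ] tool cm [5.22 0.04 8.08]
nub-end edge [ 0.5493 -0.0396  0.058 ] tool cm [10.94  0.04  8.09]
```

Cell is level (top line 58 mm along its whole length) and home. Now the switch: close the fingers, go behind the knob, and push +x.

Request:
{"fn": "play_rows", "kwargs": {
  "moves": [
    [[0,-3.5,0],[0,0,0],0],
    [[0,-3.5,0],[0,0,0],0],
    [[0.5,-3.35,0],[0,0,0],0],
    [[0,0,0],[0,0,0],0],
    [[0,0,1.5],[0,0,0],0],
    [[0,0,2],[0,0,0],0],
    [[0,0,1.5],[0,0,0],0],
    [[0,0,0],[0,0,0],0],
    [[0,0,0],[0,0,0],0]
  ]
}}

```text
t: 16.15
position: [0.4567, 0.0757, 0.0877]
eef_rot: [3.136, -0.184, -0.001]
contact_force: [0.3, -0.2, -0.1]
width: 0.0001
```

Request:
{"fn": "play_rows", "kwargs": {
  "moves": [
    [[1,0,0],[0,0,0],0],
    [[1,0,0],[0,0,0],0],
    [[1,0,0],[0,0,0],0],
    [[1,0,0],[0,0,0],0],
    [[0,0,0],[0,0,0],0],
    [[0,0,0],[0,0,0],0]
  ]
}}

```text
t: 16.75
position: [0.4963, 0.0713, 0.0873]
eef_rot: [3.136, -0.184, -0.001]
contact_force: [-0.8, 0.4, -0.3]
width: -0.0003
```

Request:
{"fn": "play_rows", "kwargs": {
  "moves": [
    [[1,0,0],[0,0,0],0],
    [[1,0,0],[0,0,0],0],
    [[0.5,0,0],[0,0,0],0],
    [[0,0,0],[0,0,0],0],
    [[0,0,0],[0,0,0],0]
  ]
}}

```text
t: 17.25
position: [0.5212, 0.0684, 0.0874]
eef_rot: [3.136, -0.184, -0.0]
contact_force: [0.6, 0.2, -0.2]
width: -0.0001
```

Request:
{"fn": "play_rows", "kwargs": {
  "moves": [
    [[0.5,0,0],[0,0,0],0],
    [[0.5,0,0],[0,0,0],0],
    [[0.2,0,0],[0,0,0],0],
    [[0,0,0],[0,0,0],0],
    [[0,0,0],[0,0,0],0]
  ]
}}

```text
t: 17.75
position: [0.5332, 0.067, 0.0876]
eef_rot: [3.136, -0.184, 0.001]
contact_force: [-0.7, 0.2, 0.3]
width: 0.0004
```

Request:
{"fn": "play_rows", "kwargs": {
  "moves": [
    [[0.2,0,0],[0,0,0],0],
    [[0,0,0],[0,0,0],0],
    [[0,0,0],[0,0,0],0]
  ]
}}

```text
t: 18.05
position: [0.5349, 0.0668, 0.0875]
eef_rot: [-3.136, 0.184, -0.0]
contact_force: [-0.6, -0.5, -0.2]
width: 0.0001
```

Request:
{"fn": "play_rows", "kwargs": {
  "moves": [
    [[0.2,0,0],[0,0,0],0],
    [[0,0,0],[0,0,0],0],
    [[0,0,0],[0,0,0],0]
  ]
}}

```text
t: 18.35
position: [0.5365, 0.0666, 0.0873]
eef_rot: [-3.136, 0.184, 0.001]
contact_force: [-4.0, -0.0, -0.2]
width: 0.0001
```

Request:
{"fn": "play_rows", "kwargs": {
  "moves": [
    [[0.15,0,0],[0,0,0],0],
    [[0,0,0],[0,0,0],0],
    [[0,0,0],[0,0,0],0]
  ]
}}

```text
t: 18.65
position: [0.5368, 0.0666, 0.0871]
eef_rot: [3.136, -0.184, -0.006]
contact_force: [-10.9, 0.5, 4.3]
width: -0.0
```

At the stop. Back off, rise and check.

Request:
{"fn": "play_rows", "kwargs": {
  "moves": [
    [[-1,0,0],[0,0,0],0],
    [[-2,0,0],[0,0,0],0],
    [[-3,0,0],[0,0,0],0],
    [[-2,0,-2],[0,0,0],0],
    [[-2,0,-4],[0,0,0],0],
    [[0,2,-3],[0,0,0],0],
    [[0,4,0],[0,0,0],0],
    [[0,4,0],[0,0,0],0],
    [[0,0,0],[0,0,0],0],
    [[0,0,0],[0,0,0],0]
  ]
}}

```text
t: 19.65
position: [0.4276, -0.0219, 0.1779]
eef_rot: [-3.136, 0.188, -0.003]
contact_force: [-0.0, 0.6, 0.8]
width: -0.0
```

Run:
```python
from h import *
p,d,m=snap('wrist');p,d,m=snap('wrist'); s=monitor.observe(); print(s['position'],s['contact_force'])
q,_,_=snap('top')
im=np.vstack([cv2.resize(p[0:240,50:450],(800,480)),cv2.resize(q[170:260,100:400],(400,120))@np.eye(3) if 0 else np.hstack([cv2.resize(q[170:260,100:400],(400,120)),np.zeros((120,400,3),np.uint8)])])
cv2.imwrite('pics/w6.png',im)
D=load('wrist')
for v in range(60,160,5):
    w=px('wrist',250,v,None,D)
    if .05<w[2]<.07: print(v,w.round(4))
```

```text
[ 0.42756878 -0.02066513  0.17755143] [ 1.01702243 -0.08277704 -0.15516054]
60 [ 0.5392 -0.0321  0.0567]
65 [ 0.5346 -0.0315  0.0577]
70 [ 0.5303 -0.031   0.0566]
75 [ 0.5257 -0.0305  0.0582]
80 [ 0.5214 -0.0299  0.0574]
85 [ 0.517  -0.0294  0.0567]
90 [ 0.5126 -0.0289  0.057 ]
95 [ 0.5082 -0.0284  0.0575]
100 [ 0.5038 -0.0278  0.0563]
105 [ 0.4994 -0.0273  0.0576]
110 [ 0.495  -0.0268  0.0569]
115 [ 0.4907 -0.0263  0.0585]
135 [ 0.4731 -0.0242  0.0598]
140 [ 0.4688 -0.0237  0.0603]
145 [ 0.4641 -0.0231  0.0592]
150 [ 0.46   -0.0226  0.0614]
```

View pics/w6.png

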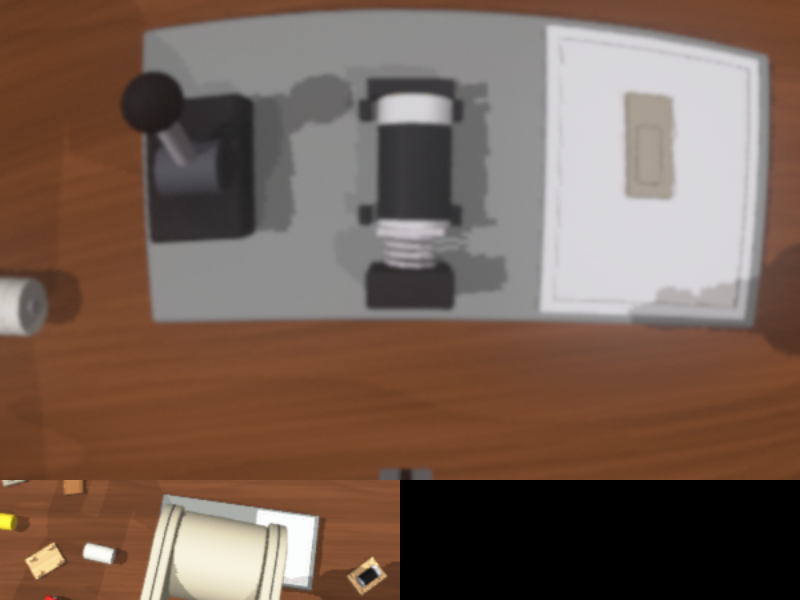

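The cell is still home at (414,160). The knob is at (152,102), now on the far (+x) side, and the small cell and flake are untouched. Handing in.

```bash
python3 -c "
from h import *
print(robot.job_done())"
```

```text
the job is handed in; nothing more can be done
None
```

I put the larger cell into the bay, let go of it, then threw the switch to on. I handed the job in at about 20 s of the 50 s allowed.

- **Cell:** I pushed its flat end against the spring plate (about 4.8 N, roughly 10.7 mm of travel) and lowered it level until the nub was behind the end wall. In the last wrist picture it lies between the four posts. Depth along its top read about 57–58 mm above the table end to end, against 58 expected, so it is level and home.
- **Switch:** I pushed the knob in +x until it met its stop, where the force rose to about 11 N. The last picture shows the lever leaning to the on side.
- **Other things:** The small cell is still on its rest and the flake is still on the panel. I did not touch the other finds. The robot stood clear at the end.
- **What disagreed:** Camera readings of the bay's position along its x differed by up to about 6 mm. I chose depths with enough margin and used the spring force to set the push. The gripper read 32 mm on the 34 mm cell, but the hold stayed firm.

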